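# Close up the blocks of a dry-block heater and shut its gate

## Robot

A 6-joint arm with a two-finger parallel gripper is mounted at the origin on a cart in front of the work surface, level with it; the furniture and walls round the work are solid. World frame = base frame: x ahead of the robot, y to its left, z up, the work surface at z = 0. Lengths are in m, angles in rad, forces in N, time in s.
With the tool pointing down it reaches from about 0.35 to 0.85 m from the base axis. Payload 8.1 kg.
Tool frame: the origin (TCP) lies at the centre of the arm's flange, where the gripper is bolted on; the fingertips stand 186 mm ahead of it and the grasp point (between the pads) lies 167 mm ahead of it (robot.grasp_offset is the distance from the TCP to the grasp point, in m); z points along the fingers, y is the line along which they close (so a half turn about z gives the same grasp; the last joint's range is limited). The gripper opens to 93 mm and grips with 3 to 60 N. Pads are 15 mm wide; open, the fingers measure 128 mm over their backs; the gripper's body (75 mm by 188 mm) begins 65 mm behind the grasp point.
Start: joints at [-1.35, 0.13, 1.488, -0, 1.523, -0.085], TCP at [0.181, -0.572, 0.405] pointing down, gripper open.
Joint ranges: [-2.96, 2.96], [-0.89, 2.26], [0.02, 2.5], [-1.34, 4.48], [0, 2.73], [-2.66, 2.66]. Speed limits (rad/s): [2.39, 2.39, 2.79, 3.14, 3.14, 3.14].

## Interface

Orientations are given as a rotation vector (axis times angle).
In Python, from plant import robot gives the robot as it stands.
- The arm moves only by the tool drive_tool, never from a script. Its argument "moves" is one flat list of numbers, 7 for each row, row after row: the finger opening in mm, from 0 to 93, then the shift along the tool's x, y, z in mm, then the turn, a rotation vector about the tool's x, y, z in degrees. A call has 1 to 8 rows; each row shifts and turns the commanded pose from where the row before left it, along the tool's axes as they then stand; what a row does not reach is not made up. A row lasts 1/10 s, in which the tool goes at most 50 mm and 8.59 degrees, less where a joint would pass 70% of its speed; a pose out of reach is approached as far as the arm can. A call is refused whole if a number of a shift passes 50 or a number of a turn 8.59, either way. A call with a gripper value outside its range is refused whole. The fingers move at their own pace and stop on an object; "grip_force" is the grip in N (left out, the last holds). Time passes only in rows, so rows that do not move let the fingers close. It gives the time, the measured TCP pose, the force, the opening and the grip force at its end, in the units of the state.
- robot.read_state(): the state, without advancing time (a new reading comes with each control period).
- robot.read_camera(name): name is "scene" or "top"; returns a dict with "color" (480x640x3 uint8, red, green, blue), "depth" (480x640 float32, m along the optical axis (not along the pixel's ray), 0 where there is no reading), "mtx" (3x3 intrinsics, pixels), "dist_coeffs" ([k1, k2, p1, p2, k3] as OpenCV has them; the pictures are not rectified), "R" (3x3) and "t" (3): a world point X has camera coordinates R X + t. Camera axes: x right, y down, z forward; pixel columns grow to the right and rows downward; lengths in m; the calibration is good to about 2 mm. A picture is of the moment at which its call begins.
- robot.close_job(): hands the job in; it is judged then, once.
The state is a dict: "t": time; "q": joint angles; "dq": joint speeds; "joint_torque": joint torques, N m; "tool_pos": TCP position; "orientation": TCP orientation; "force": force on the tool from outside, world axes, zero at the start; "wrist_torque": the same for the moment, N m; "opening": finger opening in m; "gripper_force": force on a finger pad.
Only numpy, scipy, OpenCV 4.12 (cv2) and the standard library are available. Lean on these libraries where they do the work, as an engineer would, in place of code of your own. Each camera call takes 0.05 s, during which the arm holds its last target. There are 200 camera calls.

## Task

Take the glass bottle off the block heater and stand it upright on the bench. Then slide the two loose aluminium blocks along the heater plate, without lifting them, until the row is closed: the one next to the fixed end block flush against that, the other flush against its neighbour, and both square against the rear fence. Finally swing the heater's gate fully shut across the end of the row, and leave the other things on the bench alone.

Things in the scene. Friction and masses are not known exactly. Their poses are not given: they have to be found in the camera images.
- heater: low white fixed heater; origin on the bench, x away from the robot, y left along the row. Flat steel plate 30 mm above the bench, x -69 to 59, y -146 to 166 mm. Rear fence: bar along y, front face at x 50, 10 mm above the plate. Fixed end block: 40 mm high, x -10 to 50, y 115 to 160; its face at y 115 is the one to butt against. A closed row ends at y 5.
- corner (a point): point on the heater plate where the rear fence's face meets the end block's right-hand face, at heater (x +50, y +115, z 30 mm); axes as the heater's. With the row closed both blocks have x = -30 mm here, and y = minus half the width of the block for the first, minus (width of the first + half its own width) for the second
- wide_block: loose drilled aluminium block with four 18 mm wells, 60 (its x) x 65 (its y, along the row) x 40 mm high, about 0.35 kg; origin at the centre of its underside; stands on the plate up to 8 degrees askew and 6 to 16 mm off the fence, in the row's first or second place
- slim_block: loose drilled aluminium block with six 11 mm wells, 60 (its x) x 45 (its y, along the row) x 40 mm high, about 0.25 kg; origin at the centre of its underside; stands in the other place, 2 to 5 cm from the wide one; sliding both together takes about 2 to 4 N (smooth metal)
- bottle: clear glass bottle with a fixed stopper, 48 mm round, 124 mm high, 0.26 kg, standing on the heater plate between the end block and the first loose block; origin at the centre of its foot; straight body from 6 to 55 mm above the foot, then a sloping shoulder; the neighbours leave only a few mm at its left and right, so its front and back are the sides to hold
- gate (a joint): angle of the gate, a flat upright steel bar hinged on a vertical pin: 0 = shut (it points to heater +x, across the right-hand end of the row, 3 mm off a closed row), growing as it opens towards the heater's front right; 1.57 = points to heater -y, beyond that it stands out towards the robot. Light friction (about 1 N at the end), stays where it is left
- gate_hinge (a point): the gate's pin at plate height, heater (x -50, y -2, z 30 mm). The bar reaches 80 mm from it, is 8 mm thick and stands from 4 to 40 mm above the plate
- gate_tip (a point): point on the bar 70 mm from the pin, 30 mm above the plate, under a short 8 mm round stud that rises another 20 mm
- dish_a: bystander, not to be moved: glass petri dish, 100 mm round, 17 mm high; origin at its underside's centre
- dish_b: bystander, not to be moved: another petri dish, the same
- carton: bystander, not to be moved: small carton 34 x 52 x 13 mm
- bulb: bystander, not to be moved: dark red rubber bulb 50 x 59 x 38 mm
- forceps0: bystander, not to be moved: steel forceps 16 x 136 x 8 mm
- flask: bystander, not to be moved: small conical flask with a plug, 50 mm round, 126 mm high
Not all that is in view belongs to the job. Leave any red or yellow look-alike of the bottle alone.

How it is judged:
By the outcome, as a careful person would: the job done as asked, in the order asked, and still so for the second after the job is handed in, with the robot touching nothing.
It also fails if it takes over 72 s, if anything falls off the work surface, if the arm or the gripper's body presses on something with over 40 N, if the wrist force passes 120 N, or if a joint passes its speed limit or range.

## Working session

There is one attempt and no reset: what is moved stays moved. The work goes in short steps, Python scripts to look and compute and a tool call to move; the robot and the scene stay as the last step left them, time stands still between calls to the robot, and variables do not carry over. Pictures are saved under pics/ and viewed, at most 10 in all, crops included, and the job is handed in when it is done.

Besides the shell and the picture viewer there is one more tool, called after "Request:" as a command line: name --argument value ..., lists and objects as JSON in quotes. drive_tool: Moves the arm, as the interface text tells. Its arguments: {"type":"object","properties":{"moves":{"type":"array","items":{"type":"number"}},"grip_force":{"type":"number"}},"required":["moves"]}

```bash
mkdir -p pics; ls
python3 - <<'E'
from plant import robot
import cv2,numpy as np
for n in ("scene","top"):
    c=robot.read_camera(n); cv2.imwrite(f"pics/{n}0.png",c["color"][:,:,::-1]); np.savez(f"{n}0.npz",**c)
    print(n,c["mtx"].round(1).tolist(),c["dist_coeffs"],c["R"].round(3).tolist(),c["t"])
s=robot.read_state();print(s)
E
```

```text
pics
scene [[453.6, 0.0, 323.9], [0.0, 453.6, 249.5], [0.0, 0.0, 1.0]] [-0.02392885  0.          0.          0.          0.        ] [[-0.801, -0.599, -0.002], [-0.317, 0.426, -0.847], [0.508, -0.678, -0.531]] [0.43021156 0.19741934 1.01127385]
top [[492.0, 0.0, 320.7], [0.0, 492.0, 238.9], [0.0, 0.0, 1.0]] [-0.08424554  0.          0.          0.          0.        ] [[-0.004, -1.0, 0.0], [-0.976, 0.003, -0.218], [0.218, -0.001, -0.976]] [0.05773143 0.53298552 1.06536568]
{'t': 0.1, 'q': array([-1.35041260e+00,  1.31113789e-01,  1.48919455e+00, -2.95715266e-05,
        1.52302044e+00, -8.53945608e-02]), 'dq': array([ 0.00092191, -0.00166616, -0.00328036,  0.00095745,  0.00045467,
        0.00038879]), 'joint_torque': array([ 2.28755431e-03, -5.61337352e+01, -4.93096375e+01,  7.71394093e-02,
        2.90272658e-02, -8.77239086e-05]), 'tool_pos': array([ 0.18059317, -0.5719515 ,  0.403762  ]), 'orientation': array([-3.10323627e+00, -4.78185088e-01,  2.30088090e-04]), 'force': array([ 0.16315537,  1.21517643, -0.878816  ]), 'wrist_torque': array([0.02463184, 0.01583947, 0.04390361]), 'gripper_force': 0.0, 'opening': 0.0928968819467468}
```

View pics/top0.png

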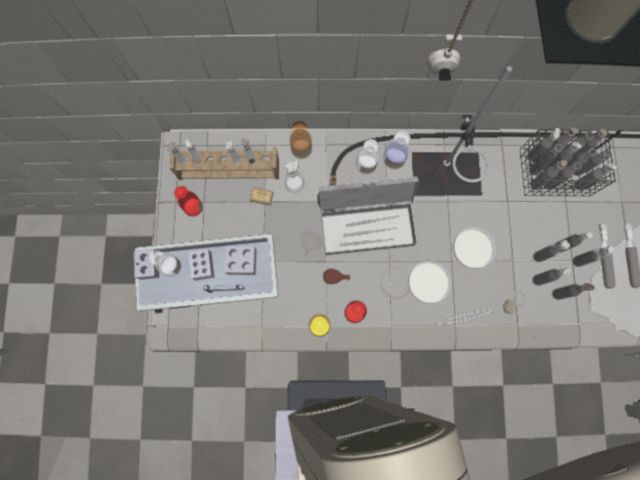

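View pics/scene0.png

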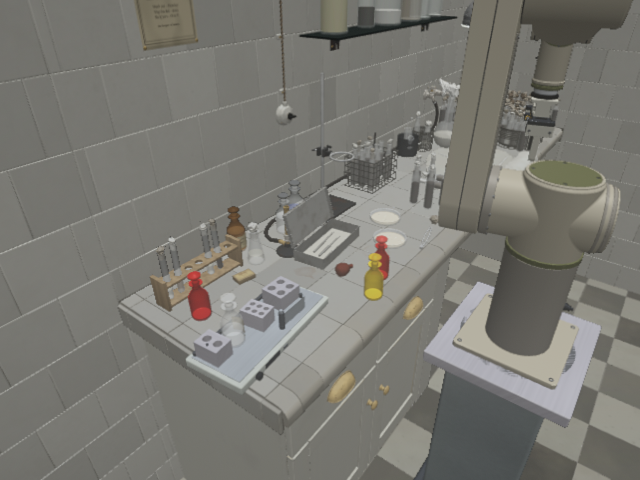

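The top view shows the heater at pixels (135–275, 235–308). From left to right its row is the end block, bottle (168,265), slim block (201,264) and wide block (240,260), with the gate at about (225,288). I'll enlarge it.

```bash
cat > h.py <<'E'
import numpy as np,cv2
def load(n): return dict(np.load(n))
def pix2z(c,uv,z):
    p=cv2.undistortPoints(np.array(uv,float).reshape(-1,1,2),c["mtx"],c["dist_coeffs"]).reshape(-1,2)
    d=np.c_[p,np.ones(len(p))]@c["R"]; o=-c["R"].T@c["t"]
    z=np.broadcast_to(z,len(p))
    return o+d*((z-o[2])/d[:,2])[:,None]
def proj(c,X):
    return cv2.projectPoints(np.array(X,float).reshape(-1,3),cv2.Rodrigues(c["R"])[0],c["t"],c["mtx"],c["dist_coeffs"])[0].reshape(-1,2)
def crop(c,x0,y0,w,h,s,f):
    im=cv2.resize(c["color"][y0:y0+h,x0:x0+w,::-1],None,fx=s,fy=s,interpolation=cv2.INTER_CUBIC)
    for k in range(0,w,10):
        cv2.putText(im,str(x0+k),(k*s,8),0,.3,(0,0,255),1); cv2.line(im,(k*s,10),(k*s,14),(0,0,255),1)
    for k in range(0,h,10):
        cv2.putText(im,str(y0+k),(0,k*s+4),0,.3,(0,0,255),1)
    cv2.imwrite(f,im)
E
python3 - <<'E'
from h import *
c=load("top0.npz"); crop(c,128,225,155,90,5,"pics/c1.png")
E
```

```text
(no output)
```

View pics/c1.png

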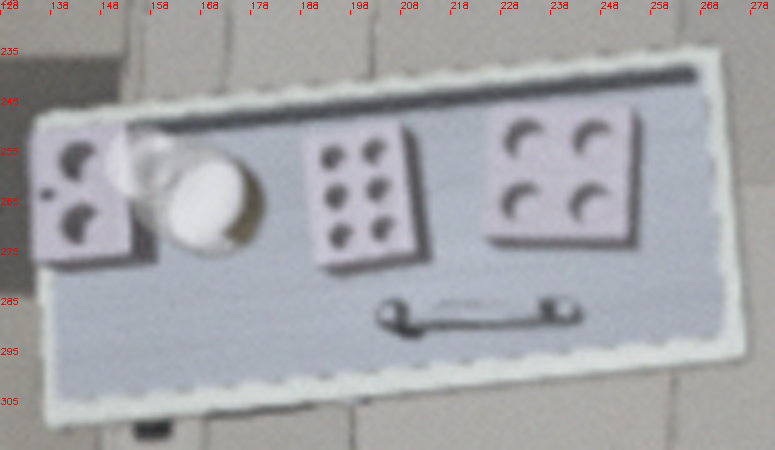

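```bash
cat >> h.py <<'E'
from scipy.optimize import least_squares
def T(p,L):
    L=np.array(L,float).reshape(-1,3); c,s=np.cos(p[2]),np.sin(p[2])
    return np.c_[p[0]+c*L[:,0]-s*L[:,1],p[1]+s*L[:,0]+c*L[:,1],L[:,2]]
def fit(c,L,px,p0):
    r=least_squares(lambda p:(proj(c,T(p,L))-px).ravel(),p0,loss="soft_l1")
    return r.x,np.abs(r.fun).reshape(-1,2) if 0 else (proj(c,T(r.x,L))-px).round(1).tolist()
def blk(w,z=.07): h=w/2; return [[.03,h,z],[.03,-h,z],[-.03,-h,z],[-.03,h,z]]
def inv(p,X):
    d=np.array(X)[...,:2]-p[:2]; c,s=np.cos(p[2]),np.sin(p[2])
    return np.stack([c*d[...,0]+s*d[...,1],-s*d[...,0]+c*d[...,1]],-1)
E
python3 - <<'E'
from h import *
c=load("top0.npz"); cr=lambda a:np.array(a,float)/5+[128,225]-.4
print("cam",-c["R"].T@c["t"])
L=[[.05,.160,.07],[.05,.115,.07],[-.01,.115,.07],[-.01,.160,.07],[-.069,.166,.03],[-.069,-.146,.03]]
px=cr([[32,125],[125,122],[132,262],[38,265],[57,403],[725,340]])
H,r=fit(c,L,px,[.45,.45,0]); print("heater",H,r)
B={}
for n,w,q in(("slim",.045,[[303,138],[403,125],[418,258],[320,272]]),("wide",.065,[[490,108],[633,112],[633,240],[487,238]])):
    b,r=fit(c,blk(w),cr(q),[.5,.4,0]); B[n]=b; print(n,b,inv(H,b),np.degrees(b[2]-H[2]),r)
hp=pix2z(c,cr([[393,312],[560,308]]),[.08,.09]); print("hinge,stud",hp,inv(H,hp), "exp hinge",T(H,[-.05,-.002,.03]))
im=cv2.resize(c["color"][225:315,128:283,::-1],None,fx=5,fy=5,interpolation=cv2.INTER_CUBIC)
def poly(P,X):
    q=((proj(c,X)-[128,225]+.4)*5).astype(int); cv2.polylines(im,[q],True,P,1)
poly((0,0,255),T(H,[[.05,.160,.07],[.05,.115,.07],[-.01,.115,.07],[-.01,.160,.07]]))
poly((0,0,255),T(H,[[.059,.166,.03],[.059,-.146,.03],[-.069,-.146,.03],[-.069,.166,.03]]))
poly((0,255,255),T(H,[[.05,.115,.04],[.05,-.13,.04]]))
for n,w in(("slim",.045),("wide",.065)): poly((0,255,0),T(B[n],blk(w))); poly((255,0,0),T(B[n],blk(w,.03)))
a=np.linspace(0,6.28,40)
for y0 in(.085,):
  for z,r in((.03,.024),(.085,.024),(.15,.01)):
    poly((255,0,255),T(H,np.c_[.015+r*np.cos(a),y0+r*np.sin(a),0*a+z]))
poly((0,255,0),T(H,np.c_[-.05+.005*np.cos(a),-.002+.005*np.sin(a),0*a+.07]))
cv2.imwrite("pics/c2.png",im)
E
```

```text
cam [0.28861204 0.05676971 1.15580742]
heater [0.46869621 0.31732861 0.09436075] [[-0.1, 1.6], [0.7, 0.3], [-0.0, -1.6], [-0.8, -0.4], [-0.3, 0.0], [0.5, 0.0]]
slim [0.47334455 0.32787541 0.15556859] [0.00562139 0.01006191] 3.5069512758354793 [[0.4, 0.6], [-0.0, 0.1], [-0.1, -0.5], [-0.3, -0.2]]
wide [ 0.48408295  0.2379198  -0.00218372] [ 0.00783632 -0.08050529] -5.53159044276075 [[0.3, 0.1], [0.3, -0.7], [-0.4, 0.0], [-0.2, 0.4]]
hinge,stud [[0.42065329 0.30869079 0.08      ]
 [0.42116202 0.2330594  0.09      ]] [[-0.04864306 -0.00407275]
 [-0.05526264 -0.07941562]] exp hinge [[0.41910709 0.31062647 0.03      ]]
```

View pics/c2.png

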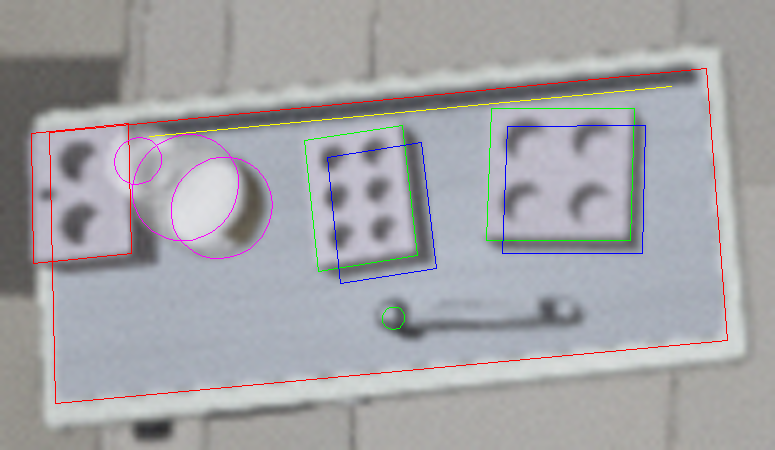

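The overlay matches the end block, loose blocks and hinge to within about 1 px. Next I'll check the bottle's position in both views.

Run:
```python
from h import *
H=[.4687,.3173,.0944]; a=np.linspace(0,6.28,40); ims=[]
for n,(x0,y0,w,h) in(("top0.npz",(140,240,60,45)),("scene0.npz",(190,285,80,75))):
    c=load(n); s=6
    im=cv2.resize(c["color"][y0:y0+h,x0:x0+w,::-1],None,fx=s,fy=s,interpolation=cv2.INTER_CUBIC); raw=im.copy()
    for z,r in((.03,.024),(.085,.024),(.154,.01)):
        q=((proj(c,T(H,np.c_[.013+r*np.cos(a),.086+r*np.sin(a),0*a+z]))-[x0,y0]+.4)*s).astype(int); cv2.polylines(im,[q],True,(255,0,255),1)
    for z in (.03,.07):
        q=((proj(c,T(H,[[.05,.160,z],[.05,.115,z],[-.01,.115,z],[-.01,.160,z]]))-[x0,y0]+.4)*s).astype(int); cv2.polylines(im,[q],True,(0,0,255),1)
    ims.append(im); ims[-1]=im if n[0]=="s" else im
    dd=c["depth"]; 
h=max(i.shape[0] for i in ims)
o=np.hstack([cv2.copyMakeBorder(i,0,h-i.shape[0],0,0,0) for i in ims]); o=cv2.resize(o,None,fx=.95,fy=.95); print(o.shape)
cv2.imwrite("pics/c3.png",o)
```

```text
(428, 798, 3)
```

View pics/c3.png

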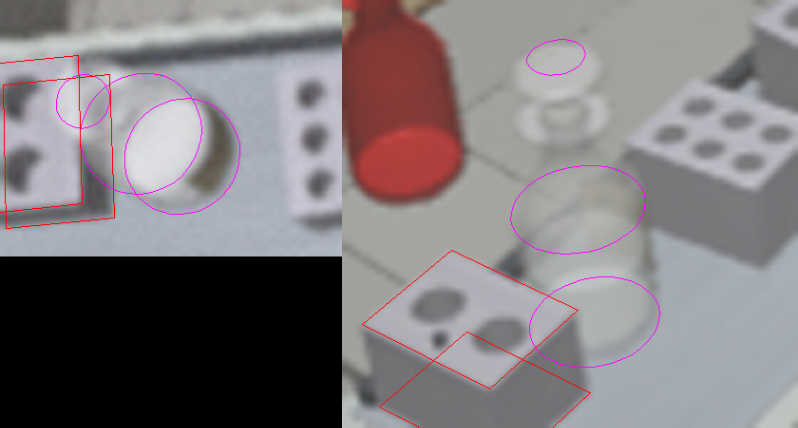

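Bottle foot is at about heater (12, 86) mm, and both views agree. I'll turn the tool so its y lies along heater +x, which also puts tool x along heater +y.

Request:
drive_tool --moves '[93, 0, 0, 0, 0, 0, -8.5, 93, 0, 0, 0, 0, 0, -8.5, 93, 0, 0, 0, 0, 0, -8.5, 93, 0, 0, 0, 0, 0, -8.5, 93, 0, 0, 0, 0, 0, -8.5, 93, 0, 0, 0, 0, 0, -8.5, 93, 0, 0, 0, 0, 0, -8.5, 93, 0, 0, 0, 0, 0, -8.5]'

```text
t: 0.9
tool_pos: [0.1806, -0.572, 0.4041]
orientation: [-2.299, -2.139, -0.001]
force: [0.0, -0.9, -0.1]
opening: 0.093
gripper_force: 0.0
```

```bash
cat > w.py <<'E'
import sys
from h import *
from plant import robot
from scipy.spatial.transform import Rotation as Ro
H=np.array([.4687,.3173,.0944])
def st():
    s=robot.read_state(); R=Ro.from_rotvec(s["orientation"]).as_matrix(); p=inv(H,s["tool_pos"])*1e3; f=inv([0,0,H[2]],s["force"])
    print("t %.1f heater xy %s tip z %.1f  tooly ang %.2f tilt %s F heater %s %.1f open %.1f"%(s["t"],p.round(1),s["tool_pos"][2]*1e3-186,np.degrees(np.arctan2(R[1,1],R[0,1])-H[2]),R[:2,2].round(4),f.round(1),s["force"][2],s["opening"]*1e3))
if __name__=="__main__": st()
E
python3 w.py
python3 - <<'E'
from h import *
c=load("top0.npz")
print(pix2z(c,[[193,209],[295,187],[322,334],[325,275],[276,300],[290,280],[330,348],[272,236],[316,240]],0).round(3))
E
```

```text
t 0.9 heater xy [-370.6 -858.2] tip z 218.1  tooly ang -9.53 tilt [-0.0002  0.0011] F heater [-0.1 -0.9] -0.1 open 93.0
[[0.623 0.369 0.   ]
 [0.678 0.119 0.   ]
 [0.321 0.054 0.   ]
 [0.459 0.046 0.   ]
 [0.4   0.161 0.   ]
 [0.447 0.129 0.   ]
 [0.289 0.035 0.   ]
 [0.554 0.173 0.   ]
 [0.544 0.067 0.   ]]
```

Request:
drive_tool --moves '[93, 0, 0, 0, 0, 0, -4.75, 93, 0, 0, 0, 0, 0, -4.75, 93, 0, 45, 0, 0, 0, 0, 93, 0, 45, 0, 0, 0, 0, 93, 20, 45, 0, 0, 0, 0, 93, 20, 45, 0, 0, 0, 0, 93, 40, 30, 0, 0, 0, 0, 93, 40, 30, 0, 0, 0, 0]'

```text
t: 1.7
tool_pos: [0.4104, -0.4301, 0.4037]
orientation: [-2.121, -2.316, -0.001]
force: [0.5, 0.3, -0.6]
opening: 0.0932
gripper_force: 0.0
```

Request:
drive_tool --moves '[93, 45, 15, 0, 0, 0, 0, 93, 45, 15, 0, 0, 0, 0, 93, 45, 15, 0, 0, 0, 0, 93, 45, 15, 0, 0, 0, 0, 93, 45, 15, 0, 0, 0, 0, 93, 45, 15, 0, 0, 0, 0, 93, 45, 15, 0, 0, 0, 0, 93, 45, 15, 0, 0, 0, 0]'

```text
t: 2.5
tool_pos: [0.4971, -0.0606, 0.4045]
orientation: [-2.122, -2.316, 0.0]
force: [0.9, 0.3, 0.3]
opening: 0.0932
gripper_force: 0.0
```

Request:
drive_tool --moves '[93, 45, 5, 0, 0, 0, 0, 93, 45, 5, 0, 0, 0, 0, 93, 45, 5, 0, 0, 0, 0, 93, 45, 5, 0, 0, 0, 0, 93, 45, 3, 0, 0, 0, 0, 93, 45, 0, 0, 0, 0, 0, 93, 45, 0, 0, 0, 0, 0, 93, 45, 0, 0, 0, 0, 0]'

```text
t: 3.3
tool_pos: [0.488, 0.3, 0.4043]
orientation: [-2.122, -2.317, 0.001]
force: [0.9, 0.2, 0.3]
opening: 0.0928
gripper_force: 0.0
```

```bash
python3 w.py
```

```text
t 3.3 heater xy [ 17.6 -19.1] tip z 218.3  tooly ang -0.38 tilt [-0.0005 -0.0003] F heater [0.9 0.1] 0.3 open 92.8
```

Request:
drive_tool --moves '[93, 40, -2, 0, 0, 0, -0.4, 93, 40, -2, 0, 0, 0, 0, 93, 25, -1.5, 0, 0, 0, 0, 93, 0, 0, 30, 0, 0, 0, 93, 0, 0, 0, 0, 0, 0]'

```text
t: 3.8
tool_pos: [0.4721, 0.4023, 0.3698]
orientation: [-2.111, -2.325, 0.012]
force: [-0.3, -0.9, -0.5]
opening: 0.093
gripper_force: 0.0
```

Run:
```python
import w
w.st()
c=w.robot.read_camera("scene"); w.crop(c,160,180,160,160,4,"pics/d1.png")
w.st()
```

```text
t 3.8 heater xy [11.4 84.3] tip z 183.8  tooly ang 0.10 tilt [-0.0062 -0.0046] F heater [-0.4 -0.8] -0.5 open 93.0
t 3.9 heater xy [11.9 83.8] tip z 185.7  tooly ang 0.05 tilt [-0.0049 -0.0037] F heater [0.2 0.3] -0.2 open 92.7
```

View pics/d1.png

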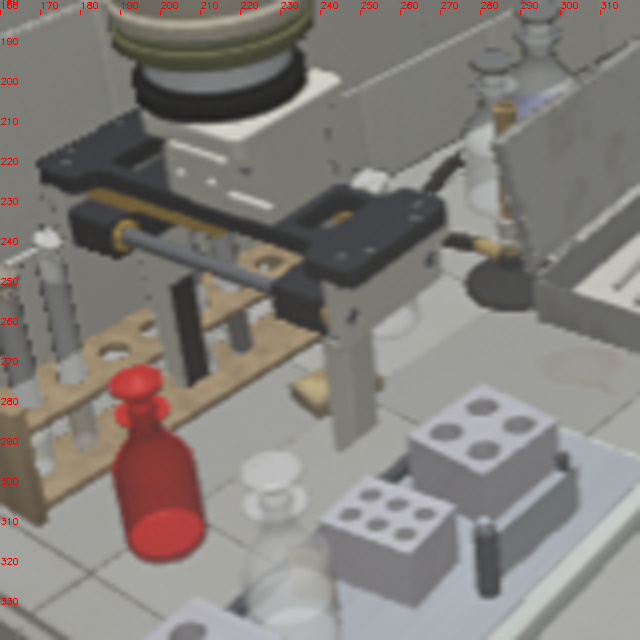

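The gripper is over the bottle and clear of the rack and the red bottle, so I'll descend with small final steps.

Request:
drive_tool --moves '[93, 2, 0, 35, 0, 0, 0, 93, 0, 0, 35, 0, 0, 0, 93, 0, 0, 25, 0, 0, 0, 93, 0, 0, 10, 0, 0, 0, 93, 0, 0, 4, 0, 0, 0, 93, 0, 0, 2, 0, 0, 0, 93, 0, 0, 0, 0, 0, 0]'

```text
t: 4.55
tool_pos: [0.474, 0.4044, 0.2655]
orientation: [2.114, 2.323, 0.004]
force: [0.0, 1.2, 0.3]
opening: 0.0934
gripper_force: 0.0
```

```bash
python3 w.py
```

```text
t 4.5 heater xy [13.5 86.2] tip z 79.5  tooly ang 0.00 tilt [0.002  0.0014] F heater [0.1 1.2] 0.3 open 93.4
```

Request:
drive_tool --moves '[93, 0, 0, 4, 0, 0, 0, 93, 0, 0, 2, 0, 0, 0, 93, 0, 0, 0, 0, 0, 0]'

```text
t: 4.85
tool_pos: [0.4733, 0.4042, 0.2577]
orientation: [-2.114, -2.324, 0.0]
force: [-0.5, -0.3, 0.4]
opening: 0.0931
gripper_force: 0.0
```

Request:
drive_tool --moves '[40, 0, 0, 0, 0, 0, 0, 40, 0, 0, 0, 0, 0, 0, 40, 0, 0, 0, 0, 0, 0, 40, 0, 0, 0, 0, 0, 0, 40, 0, 0, 0, 0, 0, 0, 40, 0, 0, 0, 0, 0, 0]' --grip_force 25

```text
t: 5.45
tool_pos: [0.4734, 0.4042, 0.2578]
orientation: [2.114, 2.324, -0.0]
force: [0.5, -0.9, -0.1]
opening: 0.0493
gripper_force: 0.0
```

```bash
python3 w.py
```

```text
t 5.5 heater xy [12.8 86. ] tip z 71.8  tooly ang 0.01 tilt [ 0. -0.] F heater [ 0.4 -0.9] -0.1 open 49.3
```

Request:
drive_tool --moves '[40, 0, 0, 0, 0, 0, 0, 40, 0, 0, 0, 0, 0, 0, 40, 0, 0, 0, 0, 0, 0]'

```text
t: 5.75
tool_pos: [0.4734, 0.4042, 0.2578]
orientation: [2.114, 2.324, 0.0]
force: [0.5, -0.2, -0.2]
opening: 0.0464
gripper_force: 25.0
```

Request:
drive_tool --moves '[40, 0, 0, -10, 0, 0, 0, 40, 0, 0, -30, 0, 0, 0, 40, 0, 0, -35, 0, 0, 0, 40, 0, 0, 0, 0, 0, 0]'

```text
t: 6.15
tool_pos: [0.4747, 0.4052, 0.3396]
orientation: [2.112, 2.323, 0.015]
force: [0.2, 0.9, -1.7]
opening: 0.0461
gripper_force: 25.0
```

Request:
drive_tool --moves '[40, -20, -5, 0, 0, 0, 0, 40, -40, -10, 0, 0, 0, 0, 40, -45, -10, 0, 0, 0, 0, 40, -45, -10, 0, 0, 0, 0, 40, -45, -10, 0, 0, 0, 0, 40, -45, -10, 0, 0, 0, 0, 40, -30, -5, 0, 0, 0, 0, 40, -12, 0, 0, 0, 0, 0]'

```text
t: 6.95
tool_pos: [0.4396, 0.1154, 0.3322]
orientation: [-2.117, -2.321, 0.002]
force: [0.5, 0.5, -2.1]
opening: 0.0464
gripper_force: 25.0
```

Request:
drive_tool --moves '[40, 0, 0, 20, 0, 0, 0, 40, 0, 0, 30, 0, 0, 0, 40, 0, 0, 30, 0, 0, 0, 40, 0, 0, 10, 0, 0, 0, 40, 0, 0, 5, 0, 0, 0, 40, 0, 0, 3, 0, 0, 0, 40, 0, 0, 0, 0, 0, 0]'

```text
t: 7.65
tool_pos: [0.4408, 0.118, 0.2357]
orientation: [2.113, 2.324, 0.002]
force: [0.1, -0.5, -2.7]
opening: 0.0459
gripper_force: 25.0
```

```bash
python3 w.py
```

```text
t 7.7 heater xy [ -46.5 -195.7] tip z 49.7  tooly ang 0.03 tilt [0.0014 0.0003] F heater [ 0.1 -0.5] -2.7 open 45.9
```

Request:
drive_tool --moves '[40, 0, 0, 2, 0, 0, 0, 40, 0, 0, 1, 0, 0, 0, 40, 0, 0, 0, 0, 0, 0, 40, 0, 0, 0, 0, 0, 0]'

```text
t: 8.05
tool_pos: [0.4404, 0.1178, 0.232]
orientation: [2.114, 2.324, 0.001]
force: [-0.1, -0.2, -3.7]
opening: 0.0464
gripper_force: 25.0
```

Request:
drive_tool --moves '[40, 0, 0, 2, 0, 0, 0, 40, 0, 0, 1, 0, 0, 0, 40, 0, 0, 0.5, 0, 0, 0, 40, 0, 0, 0, 0, 0, 0, 40, 0, 0, 0, 0, 0, 0]'

```text
t: 8.55
tool_pos: [0.4403, 0.1178, 0.2282]
orientation: [-2.114, -2.324, 0.0]
force: [-1.3, 0.2, -2.5]
opening: 0.0467
gripper_force: 25.0
```

Request:
drive_tool --moves '[40, 0, 0, 0.8, 0, 0, 0, 40, 0, 0, 0, 0, 0, 0]'

```text
t: 8.75
tool_pos: [0.4404, 0.1178, 0.2277]
orientation: [2.114, 2.324, 0.0]
force: [-0.9, -0.3, 0.1]
opening: 0.0463
gripper_force: 25.0
```

The load has left the wrist, so the bottle is standing on the bench. Release and rise.

Request:
drive_tool --moves '[60, 0, 0, 0, 0, 0, 0, 93, 0, 0, 0, 0, 0, 0, 93, 0, 0, 0, 0, 0, 0, 93, 0, 0, 0, 0, 0, 0]'

```text
t: 9.15
tool_pos: [0.4404, 0.1178, 0.2275]
orientation: [2.114, 2.324, 0.0]
force: [0.3, 0.3, 0.1]
opening: 0.0737
gripper_force: 0.0
```

Request:
drive_tool --moves '[93, 0, 0, -15, 0, 0, 0, 93, 0, 0, -45, 0, 0, 0, 93, 0, 0, -45, 0, 0, 0, 93, 0, 0, -30, 0, 0, 0, 93, 0, 0, 0, 0, 0, 0]'

```text
t: 9.65
tool_pos: [0.4418, 0.118, 0.3681]
orientation: [2.11, 2.32, 0.011]
force: [0.4, 0.2, 1.0]
opening: 0.0931
gripper_force: 0.0
```

Run:
```python
import w,cv2,numpy as np
w.st()
c=w.robot.read_camera("scene"); np.savez("s2.npz",**c); w.crop(c,190,190,190,150,4,"pics/d2.png")
```

```text
t 9.7 heater xy [ -45.6 -195.9] tip z 182.1  tooly ang 0.01 tilt [0.0092 0.0014] F heater [0.4 0.2] 1.0 open 93.1
```

View pics/d2.png

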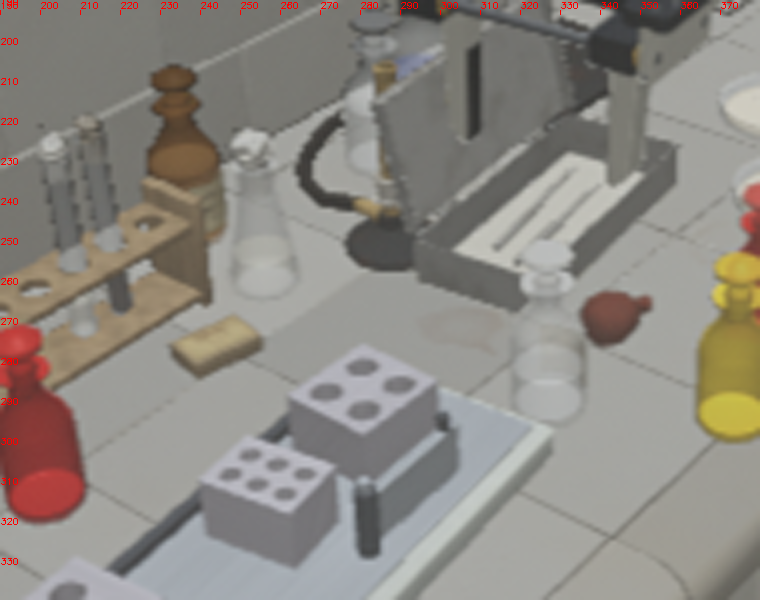

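The bottle stands upright on the bench (pixel 327,280 in the full scene picture), clear of the bulb and heater. Next is the slim block.

Request:
drive_tool --moves '[74, 20, 5, 0, 0, 0, 0, 74, 45, 12, 0, 0, 0, 0, 74, 45, 12, 0, 0, 0, 0, 74, 45, 12, 0, 0, 0, 0, 74, 40, 10, 25, 0, 0, 0, 74, 17, 3, 35, 0, 0, 0, 74, 0, 0, 10, 0, 0, 0, 74, 0, 0, 0, 0, 0, 0]'

```text
t: 10.5
tool_pos: [0.4725, 0.3331, 0.2883]
orientation: [-2.111, -2.324, 0.012]
force: [0.1, 0.1, 0.8]
opening: 0.0738
gripper_force: 0.0
```

```bash
python3 w.py
```

```text
t 10.5 heater xy [ 5.3 15.4] tip z 102.3  tooly ang 0.07 tilt [-0.0064 -0.0041] F heater [0.1 0.1] 0.8 open 73.8
```

Request:
drive_tool --moves '[74, 0, 2, 10, 0, 0, 0, 74, 0, 0, 15, 0, 0, 0, 74, 0, 0, 15, 0, 0, 0, 74, 0, 0, 8, 0, 0, 0, 74, 0, 0, 4, 0, 0, 0, 74, 0, 0, 0, 0, 0, 0, 74, 0, 0, 0, 0, 0, 0]'

```text
t: 11.2
tool_pos: [0.4762, 0.3342, 0.2409]
orientation: [2.114, 2.324, 0.001]
force: [0.2, 0.5, -0.3]
opening: 0.0741
gripper_force: 0.0
```

```bash
python3 w.py
```

```text
t 11.2 heater xy [ 9.  16.1] tip z 54.9  tooly ang 0.01 tilt [0.0005 0.0003] F heater [0.3 0.5] -0.3 open 74.1
```

Request:
drive_tool --moves '[74, 0, 0, 5, 0, 0, 0, 74, 0, 0, 3, 0, 0, 0, 58, 0, 0, 0, 0, 0, 0, 58, 0, 0, 0, 0, 0, 0, 58, 0, 0, 0, 0, 0, 0, 58, 0, 0, 0, 0, 0, 0, 58, 0, 0, 0, 0, 0, 0, 58, 0, 0, 0, 0, 0, 0]' --grip_force 12

```text
t: 12.0
tool_pos: [0.4759, 0.3341, 0.2324]
orientation: [-2.114, -2.324, 0.0]
force: [-0.1, -0.3, -2.1]
opening: 0.0602
gripper_force: 11.9
```

```bash
python3 w.py
```

```text
t 12.0 heater xy [ 8.8 16.1] tip z 46.4  tooly ang 0.02 tilt [-0.0001 -0.    ] F heater [-0.2 -0.2] -2.1 open 60.2
```

Request:
drive_tool --moves '[58, 0, 0, 0.8, 0, 0, 0, 58, 0, 3, 0, 0, 0, 0, 58, 0, 3, 0, 0, 0, 0, 58, 0, 2, 0, 0, 0, 0, 58, 0, 0, 0, 0, 0, 0, 58, 0, 0, 0, 0, 0, 0]'

```text
t: 12.6
tool_pos: [0.4846, 0.3351, 0.2324]
orientation: [2.114, 2.323, 0.002]
force: [-0.1, 0.1, 5.4]
opening: 0.0602
gripper_force: 11.9
```

```bash
python3 w.py
```

```text
t 12.6 heater xy [17.5 16.2] tip z 46.4  tooly ang 0.00 tilt [0.0015 0.0008] F heater [-0.1  0.1] 5.4 open 60.2
```

Request:
drive_tool --moves '[58, 0, 1, -0.3, 0, 0, 0, 58, 0, 1, 0, 0, 0, 0, 58, 0, 0.5, 0, 0, 0, 0, 58, 0, 0, 0, 0, 0, 0]'

```text
t: 13.0
tool_pos: [0.4866, 0.3352, 0.2323]
orientation: [-2.114, -2.324, -0.001]
force: [-2.5, 0.3, 6.0]
opening: 0.0601
gripper_force: 11.9
```

```bash
python3 w.py
```

```text
t 13.0 heater xy [19.5 16.2] tip z 46.3  tooly ang 0.01 tilt [0.0002 0.0003] F heater [-2.4  0.6] 6.0 open 60.1
```

Request:
drive_tool --moves '[58, 0, 0, -0.4, 0, 0, 0, 58, 8, 0, 0, 0, 0, 0, 58, 15, 0, 0, 0, 0, 0, 58, 15, 0, 0, 0, 0, 0, 58, 15, 0, 0, 0, 0, 0, 58, 12, 0, 0, 0, 0, 0, 58, 5, 0, 0, 0, 0, 0, 58, 0, 0, 0, 0, 0, 0]'

```text
t: 13.8
tool_pos: [0.4795, 0.406, 0.2323]
orientation: [-2.112, -2.325, -0.001]
force: [-0.1, 1.5, 3.5]
opening: 0.0604
gripper_force: 11.9
```

```bash
python3 w.py
```

```text
t 13.8 heater xy [19.1 87.3] tip z 46.3  tooly ang 0.09 tilt [0.     0.0006] F heater [0.1 1.5] 3.5 open 60.4
```

Request:
drive_tool --moves '[58, 3, 0.5, 0, 0, 0, 0, 58, 3, 0.3, 0, 0, 0, 0, 58, 2, 0, 0, 0, 0, 0, 58, 1, 0, 0, 0, 0, 0, 58, 0, 0, 0, 0, 0, 0]'

```text
t: 14.3
tool_pos: [0.4796, 0.4133, 0.2322]
orientation: [-2.114, -2.323, 0.002]
force: [-2.8, -1.2, 5.1]
opening: 0.0598
gripper_force: 11.9
```

```bash
python3 w.py
```

```text
t 14.3 heater xy [19.9 94.6] tip z 46.2  tooly ang -0.02 tilt [-0.0011 -0.0007] F heater [-2.9 -0.9] 5.1 open 59.8
```

Request:
drive_tool --moves '[58, 1, 0, 0, 0, 0, 0, 58, 1, 0, 0, 0, 0, 0, 58, 0, 0, 0, 0, 0, 0]'

```text
t: 14.6
tool_pos: [0.4795, 0.4153, 0.2322]
orientation: [-2.114, -2.323, 0.002]
force: [-3.7, -2.1, 4.6]
opening: 0.0598
gripper_force: 11.9
```

Request:
drive_tool --moves '[58, 1, 0, 0, 0, 0, 0, 58, 0.5, 0, 0, 0, 0, 0, 58, 0, 0, 0, 0, 0, 0]'

```text
t: 14.9
tool_pos: [0.4793, 0.4167, 0.2322]
orientation: [-2.114, -2.323, 0.002]
force: [-2.9, -1.9, 5.3]
opening: 0.0598
gripper_force: 11.9
```

```bash
python3 w.py
```

```text
t 14.9 heater xy [19.9 98. ] tip z 46.2  tooly ang -0.02 tilt [-0.0011 -0.0008] F heater [-3.1 -1.6] 5.3 open 59.8
```

Request:
drive_tool --moves '[58, 1, 0, 0, 0, 0, 0, 58, 0.5, 0, 0, 0, 0, 0, 58, 0, 0, 0, 0, 0, 0]'

```text
t: 15.2
tool_pos: [0.4793, 0.4181, 0.2322]
orientation: [2.115, 2.323, -0.002]
force: [-2.8, -2.4, 5.0]
opening: 0.0597
gripper_force: 12.0
```

Request:
drive_tool --moves '[58, 1, 0, 0, 0, 0, 0, 58, 0.5, 0, 0, 0, 0, 0, 58, 0, 0, 0, 0, 0, 0]'

```text
t: 15.5
tool_pos: [0.4794, 0.4189, 0.2321]
orientation: [2.114, 2.322, -0.004]
force: [-2.1, -8.4, 8.0]
opening: 0.0602
gripper_force: 12.0
```

```bash
python3 w.py
```

```text
t 15.5 heater xy [ 20.2 100.1] tip z 46.1  tooly ang -0.02 tilt [-0.0009 -0.0029] F heater [-2.8 -8.2] 8.0 open 60.2
```

Slim is against the fence and end block (−8 N in y). Release, rise and go to the right of the wide block.

Request:
drive_tool --moves '[72, 0, 0, 0, 0, 0, 0, 72, 0, 0, 0, 0, 0, 0, 72, 0, 0, 0, 0, 0, 0, 72, 0, 0, -20, 0, 0, 0, 72, 0, 0, -40, 0, 0, 0, 20, 0, 0, -10, 0, 0, 0]'

```text
t: 16.1
tool_pos: [0.4802, 0.4212, 0.3071]
orientation: [2.113, 2.323, 0.01]
force: [0.3, 1.1, 1.1]
opening: 0.0677
gripper_force: 0.0
```

Request:
drive_tool --moves '[20, -20, -2, 0, 0, 0, 0, 20, -40, -2, 0, 0, 0, 0, 20, -45, -2, 0, 0, 0, 0, 20, -45, -2, 0, 0, 0, 0, 20, -45, -2, 0, 0, 0, 0, 20, -30, -2, 0, 0, 0, 0, 20, -9, 0, 0, 0, 0, 0, 20, 0, 0, 0, 0, 0, 0]'

```text
t: 16.9
tool_pos: [0.4895, 0.1854, 0.3022]
orientation: [2.116, 2.322, 0.001]
force: [-0.8, -0.1, 1.0]
opening: 0.0199
gripper_force: 0.0
```

Run:
```python
import w
from w import *
st()
c=robot.read_camera("top"); np.savez("t3.npz",**c); crop(c,128,225,155,90,5,"pics/d3.png")
```

```text
t 16.9 heater xy [   8.3 -133.3] tip z 116.2  tooly ang -0.11 tilt [0.0002 0.0003] F heater [-0.8 -0.1] 1.0 open 19.9
```

View pics/d3.png

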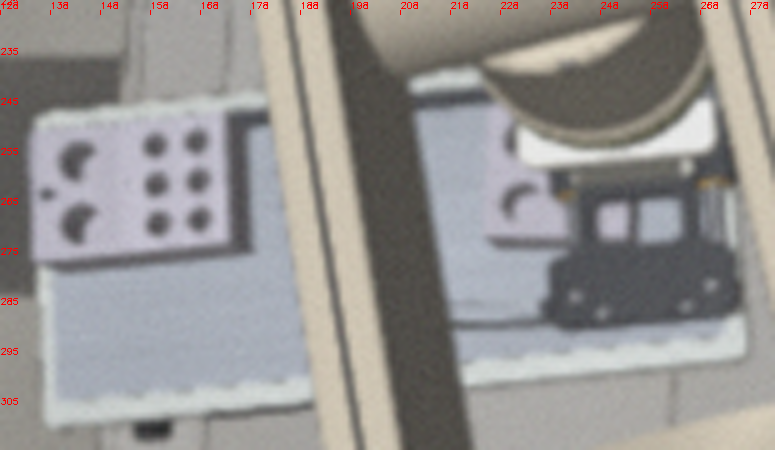

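The slim block is seamless against the end block (pixels 154–173, 250–275), and the wide block hasn't moved. I'll descend to its right.

Request:
drive_tool --moves '[20, 0, 0, 20, 0, 0, -0.1, 20, 0, 0, 25, 0, 0, 0, 20, 0, 0, 15, 0, 0, 0, 20, 0, 0, 6, 0, 0, 0, 20, 0, 0, 3, 0, 0, 0, 20, 0, 0, 0, 0, 0, 0, 20, 5, 0, 0, 0, 0, 0, 20, 5, 0, 0, 0, 0, 0]'

```text
t: 17.75
tool_pos: [0.4889, 0.1966, 0.2344]
orientation: [2.112, 2.325, 0.002]
force: [0.0, -0.8, -0.6]
opening: 0.0198
gripper_force: 0.1
```

```bash
python3 w.py
```

```text
t 17.8 heater xy [   8.7 -122.1] tip z 48.4  tooly ang 0.09 tilt [0.0017 0.0005] F heater [-0.  -0.8] -0.6 open 19.8
```

Request:
drive_tool --moves '[20, 5, 0, 0, 0, 0, 0, 20, 8, 0, 0, 0, 0, 0, 20, 12, 0, 0, 0, 0, 0, 20, 15, 0, 0, 0, 0, 0, 20, 15, 0, 0, 0, 0, 0, 20, 15, 0, 0, 0, 0, 0, 20, 15, 0, 0, 0, 0, 0, 20, 8, 0, 0, 0, 0, 0]'

```text
t: 18.55
tool_pos: [0.4791, 0.2905, 0.2333]
orientation: [-2.11, -2.327, -0.0]
force: [1.0, -0.3, 0.4]
opening: 0.02
gripper_force: 0.5
```

```bash
python3 w.py
```

```text
t 18.6 heater xy [  7.8 -27.6] tip z 47.3  tooly ang 0.18 tilt [-0.      0.0003] F heater [ 1.  -0.4] 0.4 open 20.0
```

Request:
drive_tool --moves '[20, 6, 0, 0, 0, 0, 0, 20, 3, 0, 0, 0, 0, 0, 20, 2, 0, 0, 0, 0, 0, 20, 2, 0, 0, 0, 0, 0, 20, 2, 0, 0, 0, 0, 0, 20, 0, 0, 0, 0, 0, 0]'

```text
t: 19.15
tool_pos: [0.478, 0.3036, 0.2333]
orientation: [-2.112, -2.325, -0.0]
force: [0.1, -0.3, -0.6]
opening: 0.02
gripper_force: 0.0
```

Request:
drive_tool --moves '[20, 1.5, 0, 0, 0, 0, 0, 20, 1.5, 0, 0, 0, 0, 0, 20, 0, 0, 0, 0, 0, 0]'

```text
t: 19.45
tool_pos: [0.4777, 0.3068, 0.2334]
orientation: [-2.112, -2.326, -0.0]
force: [0.3, -0.8, 0.3]
opening: 0.0202
gripper_force: 0.0
```

```bash
python3 w.py
```

```text
t 19.4 heater xy [  7.9 -11.3] tip z 47.4  tooly ang 0.11 tilt [0.     0.0002] F heater [ 0.2 -0.8] 0.3 open 20.2
```

Request:
drive_tool --moves '[20, -3, 0, 0, 0, 0, 0, 74, 0, 0, -30, 0, 0, 0, 74, 0, 0, -15, 0, 0, 0, 74, 20, 1, 0, 0, 0, 0, 74, 24, 1, 0, 0, 0, 0, 74, 0, 0, 0, 0, 0, 0, 74, 0, 0, 10, 0, 0, 0, 74, 0, 0, 0, 0, 0, 0]'

```text
t: 20.25
tool_pos: [0.4752, 0.3467, 0.2664]
orientation: [-2.112, -2.325, 0.004]
force: [-0.1, -0.5, -0.3]
opening: 0.0709
gripper_force: 0.0
```

```bash
python3 w.py
```

```text
t 20.2 heater xy [ 9.2 28.7] tip z 80.4  tooly ang 0.11 tilt [-0.0022 -0.0017] F heater [-0.2 -0.5] -0.3 open 70.9
```

Request:
drive_tool --moves '[76, 0, 0, 0, 0, 0, 0, 76, 0, 0, 10, 0, 0, 0, 76, 0, 0, 12, 0, 0, 0, 76, 0, 0, 8, 0, 0, 0, 76, 0, 0, 2, 0, 0, 0, 76, 0, 0, 0, 0, 0, 0, 76, 0, 0, 0, 0, 0, 0]'

```text
t: 20.95
tool_pos: [0.4758, 0.3477, 0.2365]
orientation: [2.112, 2.326, 0.0]
force: [0.0, 0.0, 0.8]
opening: 0.0762
gripper_force: 0.0
```

Request:
drive_tool --moves '[58, 0, 0, 0, 0, 0, 0, 58, 0, 0, 0, 0, 0, 0, 58, 0, 0, 0, 0, 0, 0, 58, 0, 0, 0, 0, 0, 0, 58, 0, 0, 0, 0, 0, 0, 58, 0, 0, 0, 0, 0, 0]'

```text
t: 21.55
tool_pos: [0.4758, 0.3477, 0.2367]
orientation: [-2.112, -2.326, -0.001]
force: [-2.9, -1.7, 4.0]
opening: 0.0597
gripper_force: 12.0
```

```bash
python3 w.py
```

```text
t 21.6 heater xy [ 9.9 29.6] tip z 50.7  tooly ang 0.11 tilt [0.0002 0.0003] F heater [-3.1 -1.4] 4.0 open 59.7
```

Request:
drive_tool --moves '[58, 0, 3, 0, 0, 0, 0.1, 58, 0, 3, 0, 0, 0, 0, 58, 0, 2, 0, 0, 0, 0, 58, 0, 1, 0, 0, 0, 0, 58, 0, 0, 0, 0, 0, 0, 58, 0, 0.7, 0, 0, 0, 0, 58, 0, 0, 0, 0, 0, 0]'

```text
t: 22.25
tool_pos: [0.4858, 0.3487, 0.2367]
orientation: [2.114, 2.324, 0.001]
force: [-1.5, -0.4, 6.0]
opening: 0.0602
gripper_force: 12.0
```

```bash
python3 w.py
```

```text
t 22.2 heater xy [20.  29.6] tip z 50.7  tooly ang 0.01 tilt [0.0005 0.0003] F heater [-1.6 -0.3] 6.0 open 60.2
```

Request:
drive_tool --moves '[58, 0, 0.5, 0, 0, 0, 0, 58, 2, 0, 0, 0, 0, 0, 58, 2, 0, 0, 0, 0, 0, 58, 1, 0, 0, 0, 0, 0, 58, 0, 0, 0, 0, 0, 0]'

```text
t: 22.75
tool_pos: [0.4857, 0.3534, 0.2367]
orientation: [2.114, 2.324, -0.001]
force: [-2.4, -2.5, 7.8]
opening: 0.0599
gripper_force: 12.0
```

Request:
drive_tool --moves '[58, 1, 0, 0, 0, 0, 0, 58, 0.5, 0, 0, 0, 0, 0, 58, 0, 0, 0, 0, 0, 0]'

```text
t: 23.05
tool_pos: [0.4855, 0.3548, 0.2366]
orientation: [2.114, 2.324, -0.001]
force: [-3.5, -3.7, 6.8]
opening: 0.06
gripper_force: 12.0
```

```bash
python3 w.py
```

```text
t 23.1 heater xy [20.3 35.8] tip z 50.6  tooly ang 0.01 tilt [ 0.     -0.0008] F heater [-3.9 -3.4] 6.8 open 60.0
```

Request:
drive_tool --moves '[58, 1, 0, 0, 0, 0, 0, 58, 0.5, 0, 0, 0, 0, 0, 58, 0, 0, 0, 0, 0, 0]'

```text
t: 23.35
tool_pos: [0.4854, 0.3563, 0.2367]
orientation: [2.114, 2.324, -0.001]
force: [-2.3, -3.4, 7.3]
opening: 0.0599
gripper_force: 12.0
```

Request:
drive_tool --moves '[58, 1, 0, 0, 0, 0, 0, 58, 0.5, 0, 0, 0, 0, 0, 58, 0, 0, 0, 0, 0, 0]'

```text
t: 23.65
tool_pos: [0.4853, 0.3576, 0.2367]
orientation: [2.113, 2.323, -0.001]
force: [-4.0, -4.3, 6.8]
opening: 0.0599
gripper_force: 12.0
```

```bash
python3 w.py
```

```text
t 23.6 heater xy [20.3 38.6] tip z 50.7  tooly ang 0.01 tilt [ 0.     -0.0012] F heater [-4.4 -3.9] 6.8 open 59.9
```

Request:
drive_tool --moves '[58, 1, 0, 0, 0, 0, 0, 58, 0.5, 0, 0, 0, 0, 0, 58, 0, 0, 0, 0, 0, 0]'

```text
t: 23.95
tool_pos: [0.4853, 0.3585, 0.2365]
orientation: [2.113, 2.322, -0.003]
force: [-2.7, -7.1, 8.7]
opening: 0.0598
gripper_force: 12.0
```

Request:
drive_tool --moves '[58, 1, 0, 0, 0, 0, 0, 58, 0.5, 0, 0, 0, 0, 0, 58, 0, 0, 0, 0, 0, 0]'

```text
t: 24.25
tool_pos: [0.4853, 0.3597, 0.2362]
orientation: [2.113, 2.322, -0.004]
force: [-1.2, -8.4, 6.6]
opening: 0.06
gripper_force: 12.0
```

```bash
python3 w.py
```

```text
t 24.2 heater xy [20.5 40.7] tip z 50.2  tooly ang -0.01 tilt [-0.0001 -0.0031] F heater [-1.9 -8.2] 6.6 open 60.0
```

Request:
drive_tool --moves '[74, 0, 0, 0, 0, 0, 0, 74, 0, 0, 0, 0, 0, 0, 74, 0, 0, 0, 0, 0, 0, 74, 0, 0, -25, 0, 0, 0, 20, 0, 0, -15, 0, 0, 0, 20, -30, 0, 0, 0, 0, 0, 20, -30, 0, 0, 0, 0, 0, 20, 0, 0, 0, 0, 0, 0]'

```text
t: 25.05
tool_pos: [0.491, 0.2991, 0.2769]
orientation: [2.115, 2.321, 0.0]
force: [-0.2, 0.1, -0.1]
opening: 0.0468
gripper_force: 0.0
```

Request:
drive_tool --moves '[20, 0, 0, 10, 0, 0, 0, 20, 0, 0, 20, 0, 0, 0, 20, 0, 0, 10, 0, 0, 0, 20, 0, 0, 2, 0, 0, 0, 20, 3, 0, 0, 0, 0, 0, 20, 3, 0, 0, 0, 0, 0, 20, 0, 0, 0, 0, 0, 0]'

```text
t: 25.75
tool_pos: [0.4901, 0.3081, 0.2353]
orientation: [2.113, 2.324, 0.003]
force: [-0.6, -0.6, 0.8]
opening: 0.0201
gripper_force: 0.0
```

```bash
python3 w.py
```

```text
t 25.8 heater xy [ 20.4 -11.1] tip z 49.3  tooly ang 0.04 tilt [0.0014 0.0009] F heater [-0.6 -0.6] 0.8 open 20.1
```

Request:
drive_tool --moves '[20, 2, 0, 0, 0, 0, 0, 20, 1, 0, 0, 0, 0, 0, 20, 1, 0, 0, 0, 0, 0, 20, 0, 0, 0, 0, 0, 0]'

```text
t: 26.15
tool_pos: [0.4894, 0.3114, 0.2344]
orientation: [2.114, 2.324, 0.0]
force: [0.2, -0.2, 0.1]
opening: 0.0197
gripper_force: 0.0
```

Request:
drive_tool --moves '[20, 1, 0, 0, 0, 0, 0, 20, 1, 0, 0, 0, 0, 0, 20, 0, 0, 0, 0, 0, 0]'

```text
t: 26.45
tool_pos: [0.4892, 0.3134, 0.2344]
orientation: [-2.114, -2.324, -0.0]
force: [-0.4, 0.0, -0.4]
opening: 0.0196
gripper_force: 0.0
```

```bash
python3 w.py
```

```text
t 26.4 heater xy [20.1 -5.9] tip z 48.4  tooly ang 0.01 tilt [0.     0.0001] F heater [-0.4  0.1] -0.4 open 19.6
```

Request:
drive_tool --moves '[20, 1, 0, 0, 0, 0, 0, 20, 1, 0, 0, 0, 0, 0, 20, 0, 0, 0, 0, 0, 0]'

```text
t: 26.75
tool_pos: [0.489, 0.3154, 0.2344]
orientation: [-2.114, -2.324, -0.0]
force: [0.8, 0.1, 1.1]
opening: 0.02
gripper_force: 0.0
```

Request:
drive_tool --moves '[20, 1, 0, 0, 0, 0, 0, 20, 0, 0, 0, 0, 0, 0]'

```text
t: 26.95
tool_pos: [0.4889, 0.3164, 0.2343]
orientation: [-2.114, -2.324, -0.0]
force: [-0.1, -0.4, 0.4]
opening: 0.0201
gripper_force: 0.0
```

```bash
python3 w.py
```

```text
t 26.9 heater xy [20.1 -2.8] tip z 48.3  tooly ang 0.02 tilt [-0.      0.0001] F heater [-0.2 -0.3] 0.4 open 20.1
```

Request:
drive_tool --moves '[20, 1, 0, 0, 0, 0, 0, 20, 0.5, 0, 0, 0, 0, 0, 20, 0, 0, 0, 0, 0, 0]'

```text
t: 27.25
tool_pos: [0.4889, 0.317, 0.2343]
orientation: [2.113, 2.323, -0.003]
force: [-0.1, -6.1, 2.2]
opening: 0.0198
gripper_force: 3.1
```

```bash
python3 w.py
```

```text
t 27.2 heater xy [20.1 -2.2] tip z 48.3  tooly ang 0.01 tilt [-0.0002 -0.0021] F heater [-0.6 -6.1] 2.2 open 19.8
```

Request:
drive_tool --moves '[20, 0.7, 0, 0, 0, 0, 0, 20, 0, 0, 0, 0, 0, 0]'

```text
t: 27.45
tool_pos: [0.489, 0.3172, 0.2343]
orientation: [2.113, 2.322, -0.004]
force: [0.1, -9.2, 4.1]
opening: 0.02
gripper_force: 4.6
```

Request:
drive_tool --moves '[20, -4, 0, 0, 0, 0, 0, 20, -3, 0, -20, 0, 0, 0, 20, 0, 0, -30, 0, 0, 0, 20, -40, 0, -20, 0, 0, 0, 20, -45, 0, -10, 0, 0, 0, 20, -45, 0, 0, 0, 0, 0, 20, -45, 0, 0, 0, 0, 0, 20, 0, 0, 0, 0, 0, 0]'

```text
t: 28.25
tool_pos: [0.5064, 0.133, 0.3146]
orientation: [2.118, 2.318, -0.001]
force: [-0.0, -0.7, 0.1]
opening: 0.0199
gripper_force: 0.0
```

Run:
```python
from w import *
st(); ims=[]
for n,(x0,y0,w_,h_,s) in(("top",(128,228,145,85,5)),("scene",(190,255,125,90,5))):
    c=robot.read_camera(n); np.savez(n+"4.npz",**c)
    im=cv2.resize(c["color"][y0:y0+h_,x0:x0+w_,::-1],None,fx=s,fy=s,interpolation=cv2.INTER_CUBIC); ims.append(im[:, :740])
w0=min(i.shape[1] for i in ims)
o=np.vstack([i[:300 if k==0 else 450,:w0] for k,i in enumerate(ims)])[:,:]; o=cv2.resize(o,None,fx=.8,fy=.8); print(o.shape); cv2.imwrite("pics/d4.png",o)
```

```text
t 28.2 heater xy [  20.2 -187. ] tip z 128.6  tooly ang -0.25 tilt [ 0.0009 -0.0012] F heater [-0.1 -0.7] 0.1 open 19.9
(600, 500, 3)
```

View pics/d4.png

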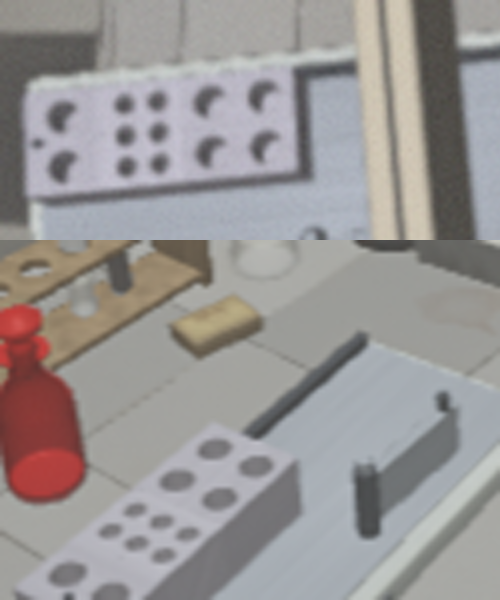

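Both crops show the row closed, with aligned front faces and no gap at the end block, seam or fence. The stud is visible at about (443,400) of the lower crop. Now I'll find the gate's angle.

Run:
```python
from h import *
H=np.array([.4687,.3173,.0944])
# scene4 crop: y>=240 in d4 (scale .8*5=4)
px=np.array([[190+444/4,255+(395-240)/4],[190+443/4,255+(410-240)/4],[190+458/4,255+(405-240)/4],[190+366/4,255+(463-240)/4]])-.4
c=load("scene4.npz")
print(px)
for z in(.08,.085,.09): print("stud top",z,inv(H,pix2z(c,px[:1],z))*1e3)
print("stud foot",inv(H,pix2z(c,px[1:2],.07))*1e3,"bar end top",inv(H,pix2z(c,px[2:3],.07))*1e3,"pin top",inv(H,pix2z(c,px[3:],.07))*1e3)
for th in(1.4,1.5,1.57,1.65,1.75):
    d=np.array([np.cos(th),-np.sin(th)])
    P=[[*( [-.05,-.002]+d*.07),.09],[*( [-.05,-.002]+d*.07),.07],[*( [-.05,-.002]+d*.08),.07]]
    print(th,proj(c,T(H,P)).round(1).tolist())
```

```text
[[300.6  293.35]
 [300.35 297.1 ]
 [304.1  295.85]
 [281.1  310.35]]
stud top 0.08 [[-53.37269844 -71.6941289 ]]
stud top 0.085 [[-57.12052025 -66.37315528]]
stud top 0.09 [[-60.86834205 -61.05218166]]
stud foot [[-53.10973212 -70.54565336]] bar end top [[-57.82818178 -78.76333405]] pin top [[-43.28207005 -10.18359461]]
1.4 [[294.7, 287.8], [295.0, 294.9], [296.8, 292.4]]
1.5 [[297.4, 288.6], [297.7, 295.7], [299.9, 293.3]]
1.57 [[299.3, 289.2], [299.5, 296.3], [302.0, 294.0]]
1.65 [[301.3, 290.1], [301.5, 297.2], [304.3, 294.9]]
1.75 [[303.7, 291.3], [303.9, 298.4], [306.9, 296.3]]
```

The gate is at about 1.61 rad. I'll push its bar from outside with the closed fingers: the front-left finger corner follows an arc of 60 mm radius around the pin.

Request:
drive_tool --moves '[0, 30, 0, 0, 0, 0, -0.2, 0, 40, 0, 0, 0, 0, 0, 0, 40, -20, 0, 0, 0, 0, 0, 10, -40, 0, 0, 0, 0, 0, 0, -35, 0, 0, 0, 0, 0, 0, -13, 0, 0, 0, 0, 0, 0, 0, 0, 0, 0, 0, 0, 0, 0, 0, 0, 0, 0]'

```text
t: 29.15
tool_pos: [0.3868, 0.2471, 0.3147]
orientation: [2.108, 2.329, 0.002]
force: [0.5, -0.2, -0.3]
opening: 0.0008
gripper_force: 0.0
```

```bash
python3 w.py
python3 - <<'E'
import numpy as np
th=np.append(np.linspace(1.62,0,12),-.02); P=np.c_[-50+60*np.cos(th)-4*np.sin(th)-17.5,-2-60*np.sin(th)-4*np.cos(th)-7.5]
print(P.round(1).tolist()); print(np.diff(P,axis=0).round(1).tolist())
E
```

```text
t 29.1 heater xy [-88.1 -62.1] tip z 128.7  tooly ang 0.31 tilt [0.001  0.0007] F heater [ 0.4 -0.2] -0.3 open 0.8
[[-74.4, -69.2], [-65.6, -69.6], [-56.8, -68.7], [-48.2, -66.5], [-40.1, -63.0], [-32.5, -58.4], [-25.7, -52.8], [-19.8, -46.2], [-15.0, -38.8], [-11.2, -30.7], [-8.7, -22.3], [-7.5, -13.5], [-7.4, -12.3]]
[[8.8, -0.4], [8.8, 0.9], [8.6, 2.2], [8.2, 3.4], [7.6, 4.6], [6.8, 5.7], [5.9, 6.6], [4.9, 7.4], [3.7, 8.0], [2.5, 8.5], [1.2, 8.8], [0.1, 1.2]]
```

Request:
drive_tool --moves '[0, -7, 0, 25, 0, 0, 0.3, 0, 0, 0, 25, 0, 0, 0, 0, 0, 0, 15, 0, 0, 0, 0, 0, 0, 8, 0, 0, 0, 0, 0, 0, 3, 0, 0, 0, 0, 0, 0, 0, 0, 0, 0, 0, 0, 0, 0, 0, 0, 0]'

```text
t: 29.85
tool_pos: [0.3881, 0.2394, 0.2393]
orientation: [2.116, 2.322, 0.002]
force: [0.3, 0.4, 0.3]
opening: 0.0002
gripper_force: 0.0
```

```bash
python3 w.py
```

```text
t 29.9 heater xy [-87.6 -69.9] tip z 53.3  tooly ang -0.09 tilt [0.0013 0.0006] F heater [0.3 0.4] 0.3 open 0.2
```

Request:
drive_tool --moves '[0, 0, 7, 0, 0, 0, 0, 0, 1, 6, 0, 0, 0, 0, 0, 0, 8.8, 0, 0, 0, 0, 0, 1, 8.8, 0, 0, 0, 0, 0, 2.2, 8.6, 0, 0, 0, 0, 0, 3.4, 8.2, 0, 0, 0, 0, 0, 4.6, 7.6, 0, 0, 0, 0, 0, 0, 0, 0, 0, 0, 0]'

```text
t: 30.65
tool_pos: [0.4421, 0.2571, 0.2384]
orientation: [2.116, 2.322, 0.001]
force: [-0.1, -0.4, -0.0]
opening: 0.0006
gripper_force: 0.0
```

```bash
python3 w.py
```

```text
t 30.6 heater xy [-32.2 -57.5] tip z 52.4  tooly ang -0.09 tilt [0.0006 0.0005] F heater [-0.2 -0.4] -0.0 open 0.6
```

Request:
drive_tool --moves '[0, 5.5, 6.8, 0, 0, 0, 0, 0, 6.6, 5.9, 0, 0, 0, 0, 0, 7.4, 4.9, 0, 0, 0, 0, 0, 8, 3.7, 0, 0, 0, 0, 0, 8.5, 2.5, 0, 0, 0, 0, 0, 5, 1, 0, 0, 0, 0, 0, 2, 0, 0, 0, 0, 0, 0, 0, 0, 0, 0, 0, 0]'

```text
t: 31.45
tool_pos: [0.4617, 0.302, 0.2384]
orientation: [-2.115, -2.323, -0.0]
force: [0.8, -0.4, 0.0]
opening: 0.0006
gripper_force: 0.0
```

Request:
drive_tool --moves '[0, 1, 0, 0, 0, 0, 0, 0, 0.5, 0, 0, 0, 0, 0, 0, 0, 0, 0, 0, 0, 0]'

```text
t: 31.75
tool_pos: [0.4616, 0.3028, 0.2383]
orientation: [2.116, 2.322, -0.0]
force: [0.3, -2.2, 0.4]
opening: 0.0006
gripper_force: 0.7
```

```bash
python3 w.py
```

```text
t 31.8 heater xy [ -8.4 -13.8] tip z 52.3  tooly ang -0.10 tilt [-0.0002 -0.0002] F heater [ 0.  -2.2] 0.4 open 0.6
```

Request:
drive_tool --moves '[0, 0.7, 0, 0, 0, 0, 0, 0, 0, 0, 0, 0, 0, 0]'

```text
t: 31.95
tool_pos: [0.4616, 0.3031, 0.2383]
orientation: [2.116, 2.321, -0.002]
force: [-0.6, -5.7, 2.8]
opening: 0.0007
gripper_force: 2.6
```

Request:
drive_tool --moves '[0, 0.5, 0, 0, 0, 0, 0, 0, 0, 0, 0, 0, 0, 0]'

```text
t: 32.15
tool_pos: [0.4616, 0.3033, 0.2383]
orientation: [2.115, 2.321, -0.003]
force: [-0.5, -7.2, 3.5]
opening: 0.0006
gripper_force: 3.7
```

```bash
python3 w.py
```

```text
t 32.1 heater xy [ -8.3 -13.3] tip z 52.3  tooly ang -0.10 tilt [-0.0004 -0.0021] F heater [-1.2 -7.1] 3.5 open 0.6
```

The gate has stopped solid. Back off, rise, and take a final look.

Request:
drive_tool --moves '[0, -6, 0, 0, 0, 0, 0, 0, -15, 0, 0, 0, 0, 0, 0, 0, 0, -30, 0, 0, 0, 0, 0, 0, -45, 0, 0, 0, 0, 0, 0, -45, 0, 0, 0, 0, -40, 0, -20, 0, 0, 0, 0, -45, 0, 0, 0, 0, 0, 0, -45, 0, 0, 0, 0, 0]'

```text
t: 32.95
tool_pos: [0.4756, 0.1521, 0.3797]
orientation: [2.113, 2.322, 0.004]
force: [1.2, -0.3, -1.4]
opening: 0.0006
gripper_force: 0.0
```

Request:
drive_tool --moves '[0, -45, 0, 0, 0, 0, 0, 0, -45, 0, 0, 0, 0, 0, 0, -45, 0, 0, 0, 0, 0, 0, -45, 0, 0, 0, 0, 0, 0, -30, 0, 0, 0, 0, 0, 0, 0, 0, 0, 0, 0, 0]'

```text
t: 33.55
tool_pos: [0.4947, -0.0592, 0.3783]
orientation: [2.121, 2.317, -0.001]
force: [0.9, -0.2, 0.3]
opening: 0.0007
gripper_force: 0.0
```

Run:
```python
from w import *
st(); c=robot.read_camera("top"); x0,y0,s=128,228,5
im=cv2.resize(c["color"][y0:y0+82,x0:x0+155,::-1],None,fx=s,fy=s,interpolation=cv2.INTER_CUBIC)
c2=robot.read_camera("scene"); im2=cv2.resize(c2["color"][255:375,190:345,::-1],None,fx=5,fy=5,interpolation=cv2.INTER_CUBIC)
o=np.vstack([im[:300],im2]); o=cv2.resize(o,None,fx=.66,fy=.66); print(o.shape); cv2.imwrite("pics/d5.png",o)
```

```text
t 33.5 heater xy [  -9.6 -377.2] tip z 192.3  tooly ang -0.35 tilt [ 0.0005 -0.001 ] F heater [ 0.9 -0.3] 0.3 open 0.7
(594, 512, 3)
```

View pics/d5.png

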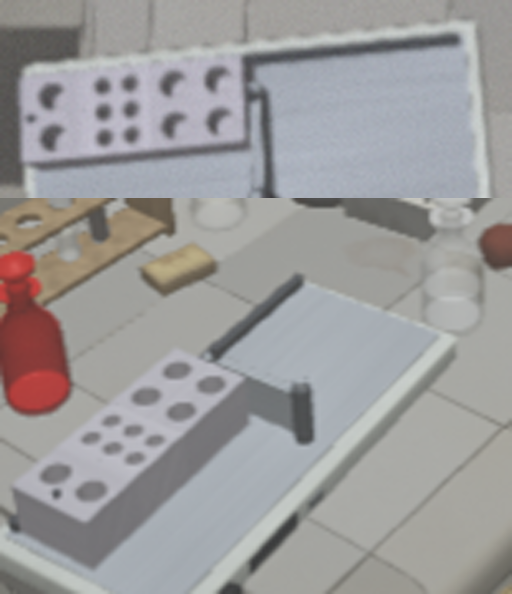

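The final picture shows the row closed with no seams (top crop, 20–245 across), the gate across its end (at 255–265), and the bottle upright on the bench at the upper right. Handing in.

```bash
python3 -c "
from plant import robot
print(robot.close_job())"
```

```text
the job is handed in; nothing more can be done
None
```

I handed the job in at about 34 s: the bottle stands upright on the bench, both blocks are closed up against the end block and rear fence, and the gate is shut, as far as the final pictures and contact forces show; I got no verdict back.

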